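# Hold the vent lever at its third notch

### The arm

A 6-joint arm with a two-finger parallel gripper is mounted at the origin on the work surface. World frame = base frame: x ahead of the robot, y to its left, z up, the work surface at z = 0. Lengths are in mm, angles in rad, forces in N, time in s.
With the tool pointing down it reaches from about 400 to 925 mm from the base axis. Payload 12.5 kg.
Tool frame: the origin (TCP) lies between the finger pads; the fingertips stand 11 mm ahead of it and the grasp point (between the pads) lies 8 mm behind it; y points along the fingers, x is the direction in which the jaws open and shut, and the axes are right-handed (so a half turn about y gives the same grasp; the last joint's range is limited). The gripper opens to 95 mm and grips with 3 to 60 N. Pads are 20 mm wide; open, the fingers measure 119 mm over their backs; the gripper's body (75 mm by 180 mm) begins 59 mm behind the grasp point.
Start: joints at [-1.377, 0.491, 1.559, -0, 1.092, -0.106], TCP at [184.603, -597.132, 225.661] pointing down, gripper open.
Joint ranges: [-3.1, 3.1], [-0.84, 2.19], [0.05, 2.79], [-1.13, 4.28], [0.06, 2.93], [-2.69, 2.69]. Speed limits (rad/s): [2.22, 2.22, 2.79, 3.14, 3.14, 3.14].

### API

Orientations are given as [roll, pitch, yaw] about the fixed x, y, z axes, in that order (R = Rz(yaw) Ry(pitch) Rx(roll)).
In Python, from cell import env gives the robot as it stands.
- The arm moves only by the tool jog_arm, never from a script. Its argument "series" is a list of rows, each an object of numbers: "dx", "dy", "dz": the shift along the world's x, y, z in m; "rx", "ry", "rz": the turn, a rotation vector about the world's x, y, z in degrees; "gripper": the opening, from 0 (shut) to 1 (fully open). A call has 1 to 12 rows; each row shifts and turns the commanded pose from where the row before left it; what a row does not reach is not made up. A row lasts 1/10 s, in which the tool goes at most 50 mm and 8.59 degrees, less where a joint would pass 70% of its speed; a pose out of reach is approached as far as the arm can. A call is refused whole if a number of a shift passes 0.05 or a number of a turn 8.59, either way. A call with a gripper value outside its range is refused whole. The fingers move at their own pace and stop on an object; the grip force is fixed at half the most. Time passes only in rows, so rows that do not move let the fingers close. It gives the time, the measured TCP pose, the force and the opening at its end, in the units of the state.
- env.state(): the state, without advancing time (a new reading comes with each control period).
- env.read_camera(name): name is "scene" or "top" or "wrist"; returns the picture (420x560x3 uint8, red, green, blue); there is no depth.
- env.camera_info(name): a dict with "camera_matrix" (3x3 intrinsics, pixels), "R" (3x3) and "t" (3): a world point X has camera coordinates R X + t; the wrist camera has in their place "mount" (4x4, takes a point from camera to tool coordinates, whose origin is the TCP and whose axes are the tool frame's). Camera axes: x right, y down, z forward; pixel columns grow to the right and rows downward; lengths in mm; the calibration is good to about 2 mm. A picture is of the moment at which its call begins: read the wrist's pose just before it. camera_info takes no time and is no camera call.
- env.job_done(): hands the job in, once; it reports no verdict.
The state is a dict: "t": time; "joints": joint angles; "qvel": joint speeds; "tau": joint torques, N m; "eef_pos": TCP position; "tcp_rot": TCP orientation; "ft_force": force on the tool from outside, world axes, zero at the start; "moment": the same for the moment, N m; "opening": opening from 0.0 (shut) to 1.0 (fully open).
Only numpy, scipy, OpenCV 4.12 (cv2) and the standard library are available. Lean on these libraries where they do the work, as an engineer would, in place of code of your own. Each camera call takes 0.05 s, during which the arm holds its last target.

### The job

The watering can has been left with its spout's sprinkler head under the vent box's lever: draw it out without tipping it or pushing the lever, stand it upright on the bench at least a hand's width (10 cm) from the lever's grip bar and let go of it. Then press the lever down by its grip bar, past the first and second notches and fully into the third, and finish while still holding it down there with the fingers, since it springs back when let go. Leave the pot, the cell tray and the bottle where they are.

Things in the scene. Friction and masses are not known exactly. Their poses are not given: they have to be found in the camera images.
- vent_box: white plastic vent box fixed to the bench, 100 (x) x 160 (y) x 185 (z) mm, origin at the centre of its underside; a foot rim 12 mm high stands out 4 mm all round. A round dial plate and the lever are on its -y side. A thin flap (80 x 125 mm) on its top swings open as the lever goes down, hinged at the edge on the +x side, up to 80 mm above the box
- lever_pivot (a point): point on the lever's hinge axis, 125 mm above the bench, fixed on the vent box, level along the box's y with the middle of the grip bar; the axis is horizontal, along the box's y
- lever_angle (a joint): lever angle in rad, 0 = at rest, tilted up 0.475 rad above the horizontal towards the box's -x; grows as the bar goes down (0.475 = lever level). Notches (detents) at 0.30, 0.60 and 0.90, hard stop at 0.95. A spring always drives it back to 0: the force needed on the bar is about 6 N at rest and 11 N at the end, with clicks of about 2 N more or less, at most about 14 N
- vent_lever: the moving lever: steel arm with the grip bar at its end; origin on the hinge axis at the box's side
- grip_bar (a point): the lever's black round grip bar, 22 mm in diameter, 90 mm long, horizontal along the box's y; this point is its centre, 140 mm from lever_pivot. The steel lever arm (10 mm wide, 20 mm deep) joins it 2 to 12 mm from its end on the box's side; the rest is free on all sides. At rest its centre is 189 mm above the bench, at the third notch 67 mm
- can: small plain metal watering can (loose, about 0.3 kg, centre of mass near the axis of its round body). Origin on its underside plane, below the middle of the spout's head; x points from the round body to the head, z up. The round body (84 mm in diameter at the foot, 85 mm high) stands centred at x = -150 mm. At first the head is under the grip bar, in the lever's way between the first and second notches: pressing on with it there tips or shoves the can
- can_spout (a point): middle of the flat round sprinkler head (48 mm in diameter, 14 mm thick, lying level) at the spout's end, 115 mm above the can's underside; the spout behind it is 14 mm in diameter and slopes down to the round body; at first about 55 mm of free height separates the head from the bar above it
- can_handle (a point): middle of the can's straight top handle, a round rod 12 mm in diameter along the can's x, straight for 52 mm, 150 mm above the underside and 65 mm above the can's closed top, over the axis of its round body; two upright rods carry it 33 mm either side
- pot: terracotta pot, 84 mm across, 85 mm high, origin at the centre of its underside; bystander
- cell_tray: empty black seedling tray of six cells, 150 x 100 x 55 mm, origin at the centre of its underside; bystander
- feed_bottle: white bottle with a black cap, 60 mm across, 130 mm high, origin at the centre of its underside; bystander
Mind the look-alikes: they are no part of the job. Several things have the shape of the can; the one meant has the colours described above.

How it is judged:
By the outcome, as a careful person would: the job done as asked, in the order asked, and still so for the second after the job is handed in, while the arm keeps its last pose, push and grip.
It also fails if it takes over 51 s, if anything falls off the work surface, if the arm or the gripper's body presses on something with over 40 N, if the wrist force passes 120 N, or if a joint passes its speed limit or range.

## Working session

There is one attempt and no reset: what is moved stays moved. The work goes in short steps, Python scripts to look and compute and a tool call to move; the robot and the scene stay as the last step left them, time stands still between calls to the robot, and variables do not carry over. Pictures are saved under pics/ and viewed, and the job is handed in when it is done.

Besides the shell and the picture viewer there is one more tool, called after "Request:" as a command line: name --argument value ..., lists and objects as JSON in quotes. jog_arm: Moves the arm, as the interface text tells. Its arguments: {"type":"object","properties":{"series":{"type":"array"}},"required":["series"]}

```bash
ls; mkdir -p pics
python3 - <<'E'
from cell import env
import cv2
s=env.state();print(s)
for n in("scene","top","wrist"):
    im=env.read_camera(n);cv2.imwrite(f"pics/{n}0.png",im[:,:,::-1]);print(n,env.camera_info(n))
E
```

```text
pics
{'t': 0.0, 'joints': array([-1.37657647e+00,  4.91555715e-01,  1.55946203e+00, -3.71922933e-05,
        1.09170169e+00, -1.05582969e-01]), 'qvel': array([-0.00050599,  0.00049573,  0.00029536, -0.0009308 ,  0.00040566,
        0.0015715 ]), 'tau': array([ 1.13361453e-03, -6.12638855e+01, -2.58181465e+01,  6.92797755e-02,
        4.81972320e-02, -1.22424476e-04]), 'eef_pos': array([ 184.55953732, -596.87819618,  225.05980233]), 'tcp_rot': array([-1.57071038e+00,  1.12398194e-03, -1.27097629e+00]), 'ft_force': array([ 0.70854411, -0.54301773,  0.14893198]), 'moment': array([ 0.04722852, -0.01135111,  0.00149303]), 'opening': 0.999871670549157}
scene {'camera_matrix': array([[424.03663757,   0.        , 286.30079023],
       [  0.        , 424.03663757, 212.98094164],
       [  0.        ,   0.        ,   1.        ]]), 'R': array([[-0.46000701,  0.88787488, -0.00847035],
       [ 0.59948927,  0.30352943, -0.74059605],
       [-0.65498562, -0.34575726, -0.67189713]]), 't': array([ 178.08588047, -300.56825998, 1648.68157105])}
top {'camera_matrix': array([[507.50619021,   0.        
[... 160 characters left out ...]
 0.00514508],
       [-0.97605733,  0.01855328, -0.21672071],
       [ 0.2165784 , -0.00938809, -0.97622009]]), 't': array([ 135.80719385,  597.18504708, 1416.70397793])}
wrist {'camera_matrix': array([[374.55749999,   0.        , 280.80626321],
       [  0.        , 374.55749999, 209.63562369],
       [  0.        ,   0.        ,   1.        ]]), 'mount': array([[ 9.99999657e-01,  5.24864681e-04,  6.41246215e-04,
        -3.53878936e-01],
       [-4.72087844e-04, -2.75136841e-01,  9.61404959e-01,
        -1.57947811e+02],
       [ 6.81037966e-04, -9.61404932e-01, -2.75136498e-01,
         7.73124587e+01],
       [ 0.00000000e+00,  0.00000000e+00,  0.00000000e+00,
         1.00000000e+00]])}
```

View pics/scene0.png

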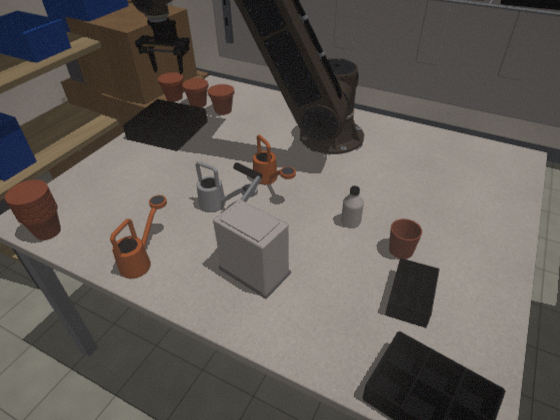

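View pics/top0.png

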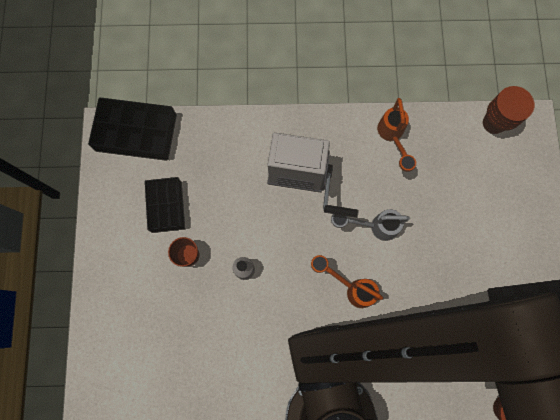

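View pics/wrist0.png

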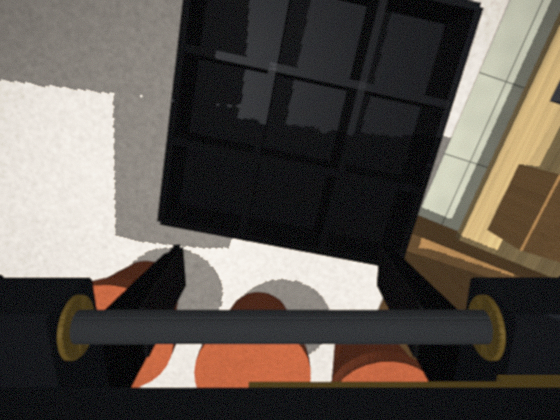

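The metal can is the grey one: its body is near top px (390,222), its head near (341,221), and the black bar near (341,211). In the scene view the can is near (209,190) and the bar near (246,171). I'll zoom in to pick points.

```bash
cat > h.py <<'E'
import numpy as np
from cell import env
def ray(n,p):
    c=env.camera_info(n);R=np.array(c["R"]);t=np.array(c["t"]);K=np.array(c["camera_matrix"])
    d=R.T@np.linalg.inv(K)@np.array([p[0],p[1],1.]);return -R.T@t,d/np.linalg.norm(d)
def onz(n,p,z):
    o,d=ray(n,p);return o+d*(z-o[2])/d[2]
def tri(rays):
    A=0;b=0
    for o,d in rays:
        P=np.eye(3)-np.outer(d,d);A=A+P;b=b+P@o
    X=np.linalg.solve(A,b);return X,[np.linalg.norm((np.eye(3)-np.outer(d,d))@(X-o)) for o,d in rays]
def proj(n,X):
    c=env.camera_info(n);x=np.array(c["R"])@X+np.array(c["t"]);k=np.array(c["camera_matrix"])@x;return k[:2]/k[2]
E
python3 - <<'E'
import cv2
a=cv2.imread("pics/top0.png")[120:320,250:430];cv2.imwrite("pics/topz.png",cv2.resize(a,None,fx=3,fy=3,interpolation=cv2.INTER_CUBIC)) 
a=cv2.imread("pics/scene0.png")[120:300,170:320];cv2.imwrite("pics/scenez.png",cv2.convertScaleAbs(cv2.resize(a,None,fx=3.33333,fy=3.33333,interpolation=cv2.INTER_CUBIC),alpha=1.4))
E
```

```text
(no output)
```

View pics/topz.png

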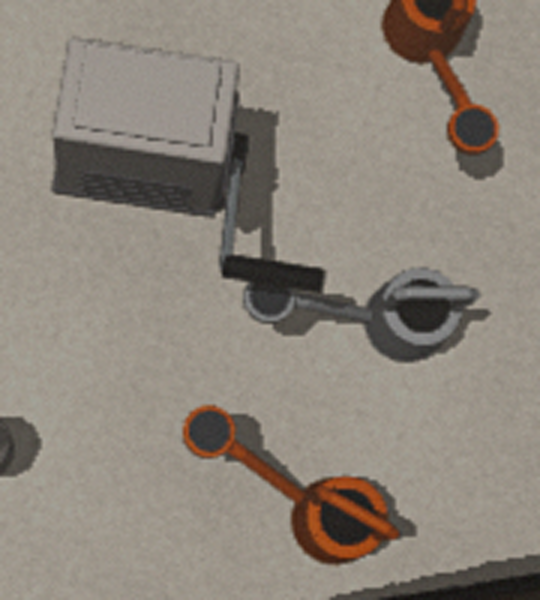

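View pics/scenez.png

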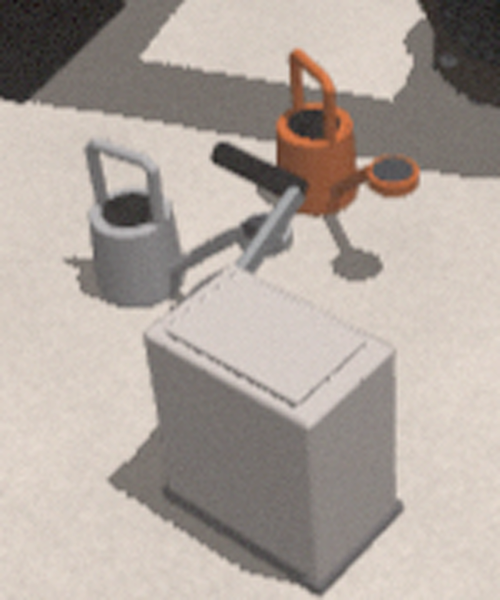

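Run:
```python
from h import *
T=lambda x,y:ray("top",(250+(x-1)/3,120+(y-1)/3))
S=lambda x,y:ray("scene",(170+(x-1)/3.3333,120+(y-1)/3.3333))
P=lambda n,a,b:print(n,*[np.round(v,1) for v in tri([T(*a),S(*b)])])
P("bar lever end",(224,266),(300,188)); P("bar free end",(323,280),(218,155))
P("handle near body-spout end",(390,293),(156,164)); P("handle far",(474,295),(92,145))
P("head",(270,298),(266,232))
print("can foot ctr", onz("scene",(170+136/3.3333,120+285/3.3333),0))
P("can top rim ctr",(423,306),(131,212))
P("box corner -y-x top",(228,160),(148,335));P("box corner -y+x top",(238,64),(308,420))
P("box corner +y-x",(55,138),(252,262))
P("orange handle",(310,487),(335,73));P("orange handle",(395,535),(294,54))
P("orange head",(209,431),(393,170));P("orange body top",(346,513),(315,122))
```

```text
bar lever end [564.5  13.1 191. ] [0.3 0.3]
bar free end [551.  -74.8 186.5] [0.1 0.1]
handle near body-spout end [ 546.2 -143.1  150.9] [2.4 2.4]
handle far [ 542.7 -218.7  145.3] [0.2 0.2]
head [548.9 -35.1 116.4] [0.4 0.4]
can foot ctr [ 5.54688418e+02 -1.83692301e+02 -1.13686838e-13]
can top rim ctr [ 544.8 -185.2   82.4] [0.6 0.6]
box corner -y-x top [697.2 -23.9 118.2] [25.9 25.9]
box corner -y+x top [748.3  49.  132. ] [65.6 65.6]
box corner +y-x [696.4 114.8 245.4] [53. 53.]
orange handle [371.2 -59.4 168.1] [3.1 3.1]
orange handle [ 328.1 -133.3  144.4] [0.2 0.2]
orange head [425.8  26.  121.6] [0.4 0.4]
orange body top [ 350.8 -100.    88.8] [0.2 0.2]
```

Run:
```python
from h import *
T=lambda x,y,z:print(np.round(onz("top",(250+(x-1)/3,120+(y-1)/3),z),0))
for p in((222,162),(58,138),(239,64),(72,40)):T(*p,185)
for X in((545,-404,0),(545,-446,0),(545,-404,150),(587,-404,0),(503,-404,0)):print(X,proj("top",X),proj("scene",X))
print(onz("top",(560,220),0),onz("scene",(205,120),30),onz("scene",(45,235),0))
```

```text
[662.  11. 185.]
[688. 159. 185.]
[755.  -8. 185.]
[782. 145. 185.]
(545, -404, 0) [456.70433579 225.4471336 ] [158.5271549  184.40202266]
(545, -446, 0) [470.50738855 225.18527716] [148.87439569 180.95045254]
(545, -404, 150) [475.3318763  215.59931711] [148.44432552 146.8357366 ]
(587, -404, 0) [455.40173857 211.89209468] [150.18784027 191.44704178]
(503, -404, 0) [458.02242735 239.16340924] [166.55197508 177.62268718]
[ 5.55759888e+02 -7.20331691e+02  2.27373675e-13] [ 164.22643492 -479.44142522   30.        ] [ 886.93333286 -546.50763464    0.        ]
```

Request:
jog_arm --series '[{"dx": 0.03, "dy": 0.0344, "dz": 0.005, "rz": 5.94}, {"dx": 0.03, "dy": 0.0344, "dz": 0.005, "rz": 5.94}, {"dx": 0.03, "dy": 0.0344, "dz": 0.005, "rz": 5.94}, {"dx": 0.03, "dy": 0.0344, "dz": 0.005, "rz": 5.94}, {"dx": 0.03, "dy": 0.0344, "dz": 0.005, "rz": 5.94}, {"dx": 0.03, "dy": 0.0344, "dz": 0.005, "rz": 5.94}, {"dx": 0.03, "dy": 0.0344, "dz": 0.005, "rz": 5.94}, {"dx": 0.03, "dy": 0.0344, "dz": 0.005, "rz": 5.94}, {"dx": 0.03, "dy": 0.0344, "dz": 0.005, "rz": 5.94}, {"dx": 0.03, "dy": 0.0344, "rz": 5.94}, {"dx": 0.03, "dy": 0.0344, "rz": 5.94}, {"dx": 0.03, "dy": 0.0344, "rz": 5.94}]'

```text
$.series[0]: bad value
```

```bash
python3 -c "
from cell import env
s=env.state();print(s['t'],s['eef_pos'],s['tcp_rot'],s['opening'])"
```

```text
0.15 [ 184.56237106 -596.96466251  225.20997484] [-1.57071739e+00  8.02722662e-04 -1.27098313e+00] 1.0007513351020239
```

The refused call moved nothing: t is still 0.15 and the pose hasn't changed. I'll send it again with every field filled in, starting with one row.

Request:
jog_arm --series '[{"dx": 0.03, "dy": 0.0344, "dz": 0.005, "rx": 0, "ry": 0, "rz": 5.94, "gripper": 1}]'

```text
t: 0.25
eef_pos: [212.7, -564.6, 229.4]
tcp_rot: [-1.571, 0.001, -1.17]
ft_force: [1.8, -0.4, -0.1]
opening: 0.999
```

Request:
jog_arm --series '[{"dx": 0.03, "dy": 0.0344, "dz": 0.005, "rx": 0, "ry": 0, "rz": 5.94, "gripper": 1}, {"dx": 0.03, "dy": 0.0344, "dz": 0.005, "rx": 0, "ry": 0, "rz": 5.94, "gripper": 1}, {"dx": 0.03, "dy": 0.0344, "dz": 0.005, "rx": 0, "ry": 0, "rz": 5.94, "gripper": 1}, {"dx": 0.03, "dy": 0.0344, "dz": 0.005, "rx": 0, "ry": 0, "rz": 5.94, "gripper": 1}, {"dx": 0.03, "dy": 0.0344, "dz": 0.005, "rx": 0, "ry": 0, "rz": 5.94, "gripper": 1}, {"dx": 0.03, "dy": 0.0344, "dz": 0.005, "rx": 0, "ry": 0, "rz": 5.94, "gripper": 1}, {"dx": 0.03, "dy": 0.0344, "dz": 0.005, "rx": 0, "ry": 0, "rz": 5.94, "gripper": 1}, {"dx": 0.03, "dy": 0.0344, "dz": 0.005, "rx": 0, "ry": 0, "rz": 5.94, "gripper": 1}, {"dx": 0.03, "dy": 0.0344, "dz": 0, "rx": 0, "ry": 0, "rz": 5.94, "gripper": 1}, {"dx": 0.03, "dy": 0.0344, "dz": 0, "rx": 0, "ry": 0, "rz": 5.94, "gripper": 1}, {"dx": 0.03, "dy": 0.0344, "dz": 0, "rx": 0, "ry": 0, "rz": 5.94, "gripper": 1}, {"dx": 0, "dy": 0, "dz": 0, "rx": 0, "ry": 0, "rz": 0, "gripper": 1}]'

```text
t: 1.45
eef_pos: [547.0, -180.6, 270.3]
tcp_rot: [-1.57, -0.0, -0.019]
ft_force: [-0.4, -1.2, -1.0]
opening: 1.001
```

```bash
cat >> h.py <<'E'
from scipy.spatial.transform import Rotation as Ro
def wray(s,p):
    c=env.camera_info("wrist");M=np.array(c["mount"]);K=np.array(c["camera_matrix"])
    R=Ro.from_euler("xyz",s["tcp_rot"]).as_matrix();o=R@M[:3,3]+s["eef_pos"]
    d=R@M[:3,:3]@np.linalg.inv(K)@np.array([p[0],p[1],1.]);return o,d/np.linalg.norm(d)
E
python3 - <<'E'
from h import *
import cv2,pickle
s=env.state();im=env.read_camera("wrist");cv2.imwrite("pics/w1.png",im[:,:,::-1]);pickle.dump(s,open("s1.pkl","wb"))
print(s["t"],s["eef_pos"],s["tcp_rot"],s["joints"])
im=env.read_camera("top");cv2.imwrite("pics/t1.png",im[:,:,::-1])
E
```

```text
1.45 [ 546.96403225 -180.62398126  270.25799379] [-1.57004529e+00 -2.68275037e-04 -1.92521171e-02] [-4.33975240e-01  3.78448887e-01  1.62331259e+00  8.75503795e-04
  1.13988841e+00 -4.15088940e-01]
```

View pics/w1.png

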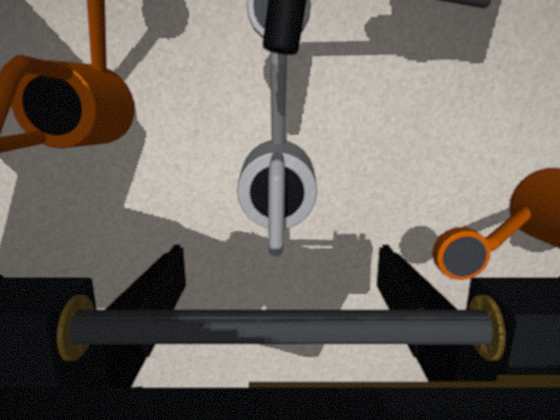

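View pics/t1.png

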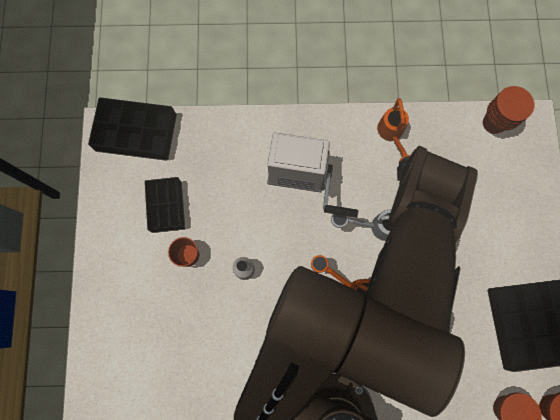

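Run:
```python
from h import *
import pickle
s=pickle.load(open("s1.pkl","rb"))
def wz(p,z):
    o,d=wray(s,p);return np.round(o+d*(z-o[2])/d[2],1)
print("handle ends",wz((278,165),150),wz((276,247),150))
S=lambda x,y:ray("scene",(170+(x-1)/3.3333,120+(y-1)/3.3333))
T=lambda x,y:ray("top",(250+(x-1)/3,120+(y-1)/3))
print(tri([wray(s,(276,244)),S(92,145),T(474,295)]))
print(tri([wray(s,(278,164)),S(156,164),T(390,293)]))
print("body top",wz((277,186),85), "head",wz((278,8),115))
print("bar end",wz((284,48),178), wz((285,20),200))
```

```text
handle ends [ 545.2 -147.7  150. ] [ 542.2 -213.3  150. ]
(array([ 542.68362094, -216.68234173,  145.05030476]), [np.float64(3.8099862775620466), np.float64(1.6608371160357738), np.float64(2.224748893159976)])
(array([ 545.59610046, -144.69391187,  150.16013032]), [np.float64(2.224979408748979), np.float64(1.5669046944191312), np.float64(3.595941683255215)])
body top [ 543.2 -178.    85. ] head [547.3 -34.3 115. ]
bar end [550.7 -70.4 178. ] [551.2 -58.9 200. ]
```

The wrist view shows the handle running from px (278,165) to (276,247), centred between the fingers. That puts its middle at about (544,-181,150). Next I descend and grip.

Request:
jog_arm --series '[{"dx": -0.003, "dy": 0, "dz": -0.03, "rx": 0, "ry": 0, "rz": -1.5, "gripper": 1}, {"dx": 0, "dy": 0, "dz": -0.03, "rx": 0, "ry": 0, "rz": 0, "gripper": 1}, {"dx": 0, "dy": 0, "dz": -0.03, "rx": 0, "ry": 0, "rz": 0, "gripper": 1}, {"dx": 0, "dy": 0, "dz": -0.02, "rx": 0, "ry": 0, "rz": 0, "gripper": 1}, {"dx": 0, "dy": 0, "dz": -0.018, "rx": 0, "ry": 0, "rz": 0, "gripper": 1}, {"dx": 0, "dy": 0, "dz": 0, "rx": 0, "ry": 0, "rz": 0, "gripper": 1}]'

```text
t: 2.15
eef_pos: [540.0, -185.1, 140.7]
tcp_rot: [-1.569, 0.004, -0.056]
ft_force: [0.3, 0.5, 0.7]
opening: 0.998
```

Run:
```python
from h import *
import cv2
s=env.state();im=env.read_camera("wrist");cv2.imwrite("pics/w2.png",im[:,:,::-1]);print(s["eef_pos"],s["ft_force"])
```

```text
[ 539.95767904 -185.12517316  140.70188608] [0.29099789 0.45132711 0.71601773]
```

View pics/w2.png

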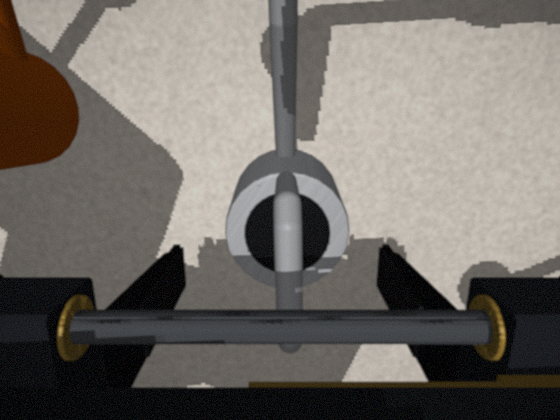

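Run:
```python
from h import *
import pickle
s1=pickle.load(open("s1.pkl","rb"));s=env.state()
print(tri([wray(s1,(276,250)),wray(s,(290,350))]));print(tri([wray(s1,(278,162)),wray(s,(287,193))]))
```

```text
(array([ 542.57586229, -212.30335371,  158.66344962]), [np.float64(0.22754192486498787), np.float64(0.22754192486518737)])
(array([ 545.07168947, -149.06517048,  126.39241862]), [np.float64(0.06470864525355047), np.float64(0.0647086452535694)])
```

Request:
jog_arm --series '[{"dx": 0.003, "dy": 0.003, "dz": 0.001, "rx": 0, "ry": 0, "rz": 0.6, "gripper": 1}, {"dx": 0, "dy": 0, "dz": 0, "rx": 0, "ry": 0, "rz": 0, "gripper": 1}]'

```text
t: 2.4
eef_pos: [545.2, -181.6, 144.9]
tcp_rot: [-1.572, -0.002, -0.043]
ft_force: [-0.6, 0.6, -0.3]
opening: 0.999
```

Request:
jog_arm --series '[{"dx": -0.001, "dy": 0, "dz": -0.002, "rx": 0, "ry": 0, "rz": 0, "gripper": 0.4}, {"dx": 0, "dy": 0, "dz": 0, "rx": 0, "ry": 0, "rz": 0, "gripper": 0}, {"dx": 0, "dy": 0, "dz": 0, "rx": 0, "ry": 0, "rz": 0, "gripper": 0}, {"dx": 0, "dy": 0, "dz": 0, "rx": 0, "ry": 0, "rz": 0, "gripper": 0}, {"dx": 0, "dy": 0, "dz": 0, "rx": 0, "ry": 0, "rz": 0, "gripper": 0}, {"dx": 0, "dy": 0, "dz": 0, "rx": 0, "ry": 0, "rz": 0, "gripper": 0}, {"dx": 0, "dy": 0, "dz": 0, "rx": 0, "ry": 0, "rz": 0, "gripper": 0}, {"dx": 0, "dy": 0, "dz": 0, "rx": 0, "ry": 0, "rz": 0, "gripper": 0}]'

```text
t: 3.2
eef_pos: [543.6, -181.3, 141.6]
tcp_rot: [-1.571, -0.0, -0.043]
ft_force: [-0.0, -0.5, 0.2]
opening: 0.383
```

Request:
jog_arm --series '[{"dx": 0, "dy": 0, "dz": 0, "rx": 0, "ry": 0, "rz": 0, "gripper": 0}, {"dx": 0, "dy": 0, "dz": 0, "rx": 0, "ry": 0, "rz": 0, "gripper": 0}, {"dx": 0, "dy": 0, "dz": 0, "rx": 0, "ry": 0, "rz": 0, "gripper": 0}, {"dx": 0, "dy": 0, "dz": 0, "rx": 0, "ry": 0, "rz": 0, "gripper": 0}, {"dx": 0, "dy": 0, "dz": 0, "rx": 0, "ry": 0, "rz": 0, "gripper": 0}, {"dx": 0, "dy": 0, "dz": 0, "rx": 0, "ry": 0, "rz": 0, "gripper": 0}]'

```text
t: 3.8
eef_pos: [543.6, -181.3, 141.6]
tcp_rot: [-1.571, -0.0, -0.043]
ft_force: [-0.3, -0.2, -0.1]
opening: 0.111
```

Request:
jog_arm --series '[{"dx": 0, "dy": 0, "dz": 0, "rx": 0, "ry": 0, "rz": 0, "gripper": 0}, {"dx": 0, "dy": 0, "dz": 0, "rx": 0, "ry": 0, "rz": 0, "gripper": 0}, {"dx": 0, "dy": 0, "dz": 0.003, "rx": 0, "ry": 0, "rz": 0, "gripper": 0}, {"dx": 0, "dy": 0, "dz": 0.005, "rx": 0, "ry": 0, "rz": 0, "gripper": 0}, {"dx": 0, "dy": 0, "dz": 0, "rx": 0, "ry": 0, "rz": 0, "gripper": 0}]'

```text
t: 4.3
eef_pos: [543.8, -181.5, 150.3]
tcp_rot: [-1.571, -0.001, -0.043]
ft_force: [0.0, 0.6, -2.7]
opening: 0.119
```

Run:
```python
from h import *
import cv2
s=env.state();im=env.read_camera("wrist");cv2.imwrite("pics/w3.png",im[:,:,::-1]);print(s["eef_pos"],s["ft_force"],s["moment"],s["opening"])
im=env.read_camera("scene");cv2.imwrite("pics/s3.png",cv2.convertScaleAbs(cv2.resize(im[90:300,130:340,::-1],None,fx=2.8,fy=2.8),alpha=1.4))
```

```text
[ 543.84754568 -181.48808768  150.31308465] [ 0.01301306  0.63552647 -2.71051914] [-0.07139411 -0.11069793 -0.04987787] 0.11862877919371319
```

View pics/w3.png

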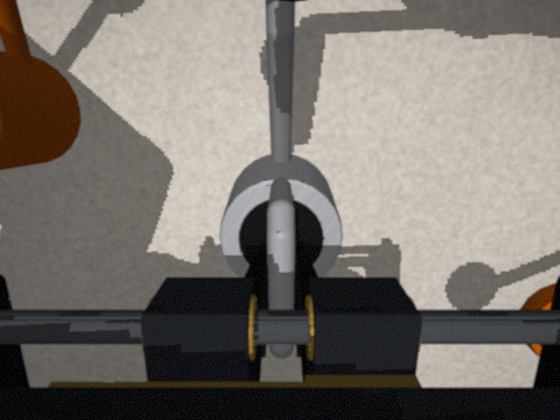

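View pics/s3.png

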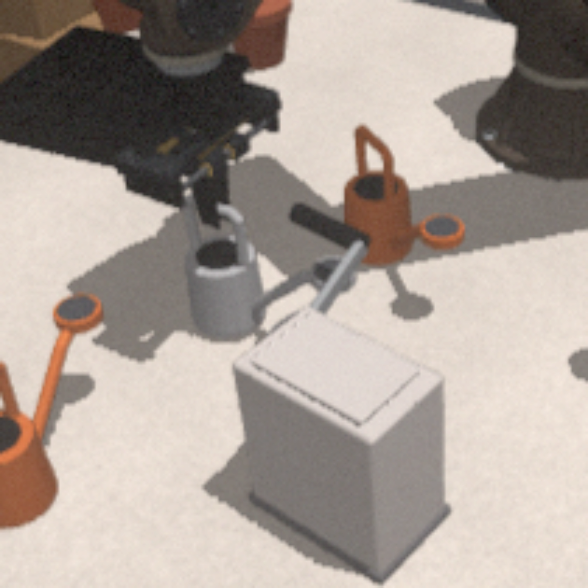

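The can is gripped at opening 0.119 (about 11 mm) and lifted about 9 mm, with 2.7 N of weight and no tilt. Its head is still well below the bar. I'll draw it out along -y.

Request:
jog_arm --series '[{"dx": 0, "dy": -0.008, "dz": 0, "rx": 0, "ry": 0, "rz": 0, "gripper": 0}, {"dx": 0, "dy": -0.016, "dz": 0, "rx": 0, "ry": 0, "rz": 0, "gripper": 0}, {"dx": 0, "dy": -0.024, "dz": 0, "rx": 0, "ry": 0, "rz": 0, "gripper": 0}, {"dx": 0, "dy": -0.026, "dz": 0, "rx": 0, "ry": 0, "rz": 0, "gripper": 0}, {"dx": 0, "dy": -0.026, "dz": 0, "rx": 0, "ry": 0, "rz": 0, "gripper": 0}, {"dx": 0, "dy": -0.026, "dz": 0, "rx": 0, "ry": 0, "rz": 0, "gripper": 0}, {"dx": 0, "dy": -0.026, "dz": 0, "rx": 0, "ry": 0, "rz": 0, "gripper": 0}, {"dx": 0, "dy": -0.026, "dz": 0, "rx": 0, "ry": 0, "rz": 0, "gripper": 0}, {"dx": 0, "dy": -0.02, "dz": 0, "rx": 0, "ry": 0, "rz": 0, "gripper": 0}, {"dx": 0, "dy": -0.014, "dz": 0, "rx": 0, "ry": 0, "rz": 0, "gripper": 0}, {"dx": 0, "dy": -0.008, "dz": 0, "rx": 0, "ry": 0, "rz": 0, "gripper": 0}, {"dx": 0, "dy": 0, "dz": 0, "rx": 0, "ry": 0, "rz": 0, "gripper": 0}]'

```text
t: 5.6
eef_pos: [543.3, -402.3, 149.4]
tcp_rot: [-1.571, 0.0, -0.044]
ft_force: [-0.5, 0.4, -1.9]
opening: 0.116
```

Request:
jog_arm --series '[{"dx": 0, "dy": 0, "dz": -0.003, "rx": 0, "ry": 0, "rz": 0, "gripper": 0}, {"dx": 0, "dy": 0, "dz": -0.003, "rx": 0, "ry": 0, "rz": 0, "gripper": 0}, {"dx": 0, "dy": 0, "dz": 0, "rx": 0, "ry": 0, "rz": 0, "gripper": 0}]'

```text
t: 5.9
eef_pos: [543.6, -400.4, 143.2]
tcp_rot: [-1.57, 0.001, -0.042]
ft_force: [-0.3, -0.2, -3.7]
opening: 0.115
```

Run:
```python
from h import *
import cv2
s=env.state();print(s["eef_pos"],s["tcp_rot"],s["ft_force"],s["moment"],s["opening"])
im=env.read_camera("scene");cv2.imwrite("pics/s4.png",cv2.convertScaleAbs(cv2.resize(im[60:270,80:290,::-1],None,fx=2.8,fy=2.8),alpha=1.4))
```

```text
[ 543.64348214 -400.43074095  143.16657393] [-1.57017499e+00  6.16374943e-04 -4.17457695e-02] [-0.27387021 -0.18107377 -3.71965705] [-0.02307961 -0.13143602  0.01333003] 0.1149831352600926
```

View pics/s4.png

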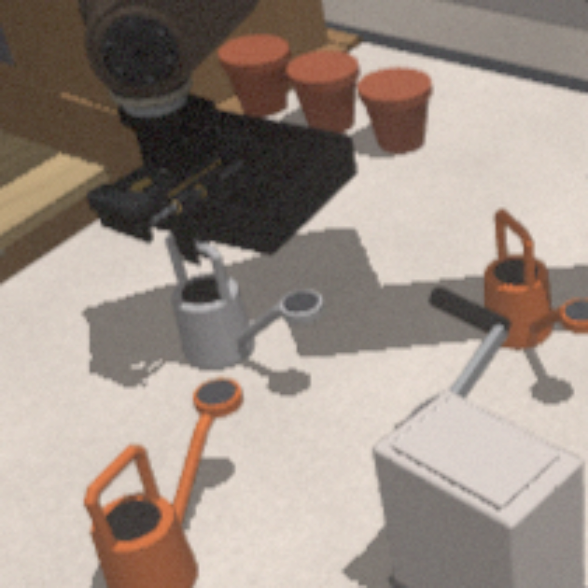

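The can is out with the lever still at rest, and it is about 1.5 mm above the bench. I'll set it down.

Request:
jog_arm --series '[{"dx": 0, "dy": 0, "dz": -0.001, "rx": 0, "ry": 0, "rz": 0, "gripper": 0}, {"dx": 0, "dy": 0, "dz": -0.001, "rx": 0, "ry": 0, "rz": 0, "gripper": 0}, {"dx": 0, "dy": 0, "dz": 0, "rx": 0, "ry": 0, "rz": 0, "gripper": 0}]'

```text
t: 6.25
eef_pos: [543.7, -401.3, 141.7]
tcp_rot: [-1.571, -0.0, -0.042]
ft_force: [0.2, 1.3, -3.4]
opening: 0.114
```

Request:
jog_arm --series '[{"dx": 0, "dy": 0, "dz": -0.0008, "rx": 0, "ry": 0, "rz": 0, "gripper": 0}, {"dx": 0, "dy": 0, "dz": 0, "rx": 0, "ry": 0, "rz": 0, "gripper": 0}]'

```text
t: 6.45
eef_pos: [543.8, -401.4, 141.7]
tcp_rot: [-1.571, -0.001, -0.043]
ft_force: [-1.6, 1.2, 4.3]
opening: 0.117
```

Contact: the vertical force now reads upward. I'll release.

Request:
jog_arm --series '[{"dx": 0, "dy": 0, "dz": 0, "rx": 0, "ry": 0, "rz": 0, "gripper": 0.6}, {"dx": 0, "dy": 0, "dz": 0, "rx": 0, "ry": 0, "rz": 0, "gripper": 0.8}, {"dx": 0, "dy": 0, "dz": 0, "rx": 0, "ry": 0, "rz": 0, "gripper": 0.8}, {"dx": 0, "dy": 0, "dz": 0, "rx": 0, "ry": 0, "rz": 0, "gripper": 0.8}, {"dx": 0, "dy": 0, "dz": 0, "rx": 0, "ry": 0, "rz": 0, "gripper": 0.8}, {"dx": 0, "dy": 0, "dz": 0, "rx": 0, "ry": 0, "rz": 0, "gripper": 0.8}, {"dx": 0, "dy": 0, "dz": 0, "rx": 0, "ry": 0, "rz": 0, "gripper": 0.8}]'

```text
t: 7.15
eef_pos: [543.6, -401.3, 140.8]
tcp_rot: [-1.571, -0.0, -0.043]
ft_force: [-0.6, 0.3, 0.2]
opening: 0.65
```

Request:
jog_arm --series '[{"dx": 0, "dy": 0, "dz": 0.015, "rx": 0, "ry": 0, "rz": 0, "gripper": 0.8}, {"dx": 0, "dy": 0, "dz": 0.025, "rx": 0, "ry": 0, "rz": 0, "gripper": 0.8}, {"dx": 0, "dy": 0, "dz": 0.04, "rx": 0, "ry": 0, "rz": 0, "gripper": 0.8}, {"dx": 0, "dy": 0, "dz": 0.04, "rx": 0, "ry": 0, "rz": 0, "gripper": 0.5}, {"dx": 0, "dy": 0, "dz": 0.02, "rx": 0, "ry": 0, "rz": 0, "gripper": 0.2}, {"dx": 0, "dy": 0, "dz": 0, "rx": 0, "ry": 0, "rz": 0, "gripper": 0}]'

```text
t: 7.75
eef_pos: [544.3, -401.9, 285.7]
tcp_rot: [-1.575, -0.005, -0.043]
ft_force: [0.6, 0.2, -0.1]
opening: 0.603
```

Run:
```python
from h import *
import cv2
s=env.state();print(s["eef_pos"],s["tcp_rot"],s["ft_force"],s["opening"])
im=env.read_camera("scene");cv2.imwrite("pics/s5.png",cv2.convertScaleAbs(cv2.resize(im[60:270,80:290,::-1],None,fx=2.8,fy=2.8),alpha=1.4))
```

```text
[ 544.25080354 -401.85064598  285.66796086] [-1.57508798 -0.00532183 -0.04256925] [ 0.55302933  0.22854192 -0.13988093] 0.6029351128674854
```

View pics/s5.png

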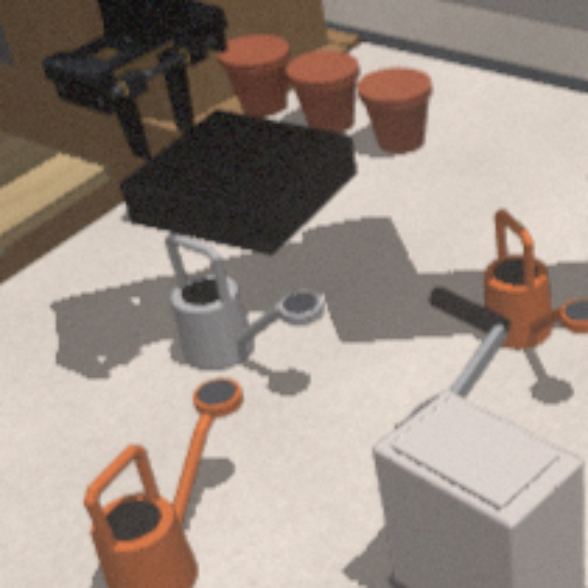

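The can stands upright at about (544,-401), with its head near y = -251. Now I'll go above the bar, turning the jaws parallel to it and closing them.

Request:
jog_arm --series '[{"dx": 0.001, "dy": 0.0309, "dz": 0, "rx": 0, "ry": 0, "rz": 6.96, "gripper": 0}, {"dx": 0.001, "dy": 0.0309, "dz": 0, "rx": 0, "ry": 0, "rz": 6.96, "gripper": 0}, {"dx": 0.001, "dy": 0.0309, "dz": 0, "rx": 0, "ry": 0, "rz": 6.96, "gripper": 0}, {"dx": 0.001, "dy": 0.0309, "dz": 0, "rx": 0, "ry": 0, "rz": 6.96, "gripper": 0}, {"dx": 0.001, "dy": 0.0309, "dz": 0, "rx": 0, "ry": 0, "rz": 6.96, "gripper": 0}, {"dx": 0.001, "dy": 0.0309, "dz": 0, "rx": 0, "ry": 0, "rz": 6.96, "gripper": 0}, {"dx": 0.001, "dy": 0.0309, "dz": 0, "rx": 0, "ry": 0, "rz": 6.96, "gripper": 0}, {"dx": 0.001, "dy": 0.0309, "dz": 0, "rx": 0, "ry": 0, "rz": 6.96, "gripper": 0}, {"dx": 0.001, "dy": 0.0309, "dz": 0, "rx": 0, "ry": 0, "rz": 6.96, "gripper": 0}, {"dx": 0.001, "dy": 0.0309, "dz": 0, "rx": 0, "ry": 0, "rz": 6.96, "gripper": 0}, {"dx": 0.001, "dy": 0.0309, "dz": 0, "rx": 0, "ry": 0, "rz": 6.96, "gripper": 0}, {"dx": 0.001, "dy": 0.0309, "dz": 0, "rx": 0, "ry": 0, "rz": 6.96, "gripper": 0}]'

```text
t: 9.0
eef_pos: [555.0, -29.2, 279.9]
tcp_rot: [-1.569, -0.0, 1.42]
ft_force: [-0.8, -0.2, 0.4]
opening: 0.003
```

Request:
jog_arm --series '[{"dx": 0, "dy": 0, "dz": 0, "rx": 0, "ry": 0, "rz": 0, "gripper": 0}, {"dx": 0, "dy": 0, "dz": 0, "rx": 0, "ry": 0, "rz": 0, "gripper": 0}]'

```text
t: 9.2
eef_pos: [555.3, -30.2, 280.1]
tcp_rot: [-1.569, 0.0, 1.415]
ft_force: [-0.1, -0.3, 0.8]
opening: 0.004
```

Run:
```python
from h import *
import cv2,pickle
s=env.state();im=env.read_camera("wrist");cv2.imwrite("pics/w6.png",im[:,:,::-1]);pickle.dump(s,open("s6.pkl","wb"))
print(s["eef_pos"],s["tcp_rot"],s["ft_force"],s["joints"],s["opening"])
im=env.read_camera("scene");cv2.imwrite("pics/s6.png",cv2.convertScaleAbs(cv2.resize(im[60:270,80:290,::-1],None,fx=2.8,fy=2.8),alpha=1.4))
```

```text
[555.28474676 -30.20342092 280.14933969] [-1.56938329e+00  7.08175846e-05  1.41481987e+00] [-0.14726208 -0.3046611   0.83523017] [-1.73076062e-01  3.40446290e-01  1.65556414e+00 -1.04185413e-04
  1.14699384e+00 -1.58785297e+00] 0.0044349562502551156
```

View pics/w6.png

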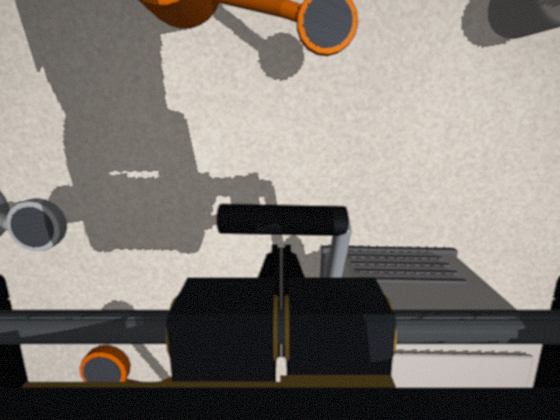

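View pics/s6.png

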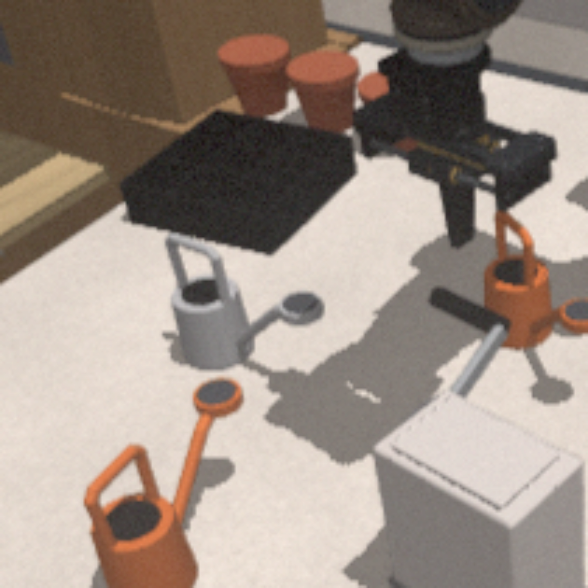

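Run:
```python
from h import *
import pickle
s=pickle.load(open("s6.pkl","rb"))
S=lambda x,y:ray("scene",(170+(x-1)/3.3333,120+(y-1)/3.3333))
T=lambda x,y:ray("top",(250+(x-1)/3,120+(y-1)/3))
a=tri([wray(s,(346,220)),T(224,266),S(300,188)]);b=tri([wray(s,(220,218)),T(323,280),S(218,155)]);print(a,b,(a[0]+b[0])/2)
def wz(p,z):
    o,d=wray(s,p);return np.round(o+d*(z-o[2])/d[2],1)
print(wz((346,220),189),wz((220,218),189))
```

```text
(array([563.73227423,  13.49759243, 190.57874389]), [np.float64(1.648155995179086), np.float64(0.7575196909105409), np.float64(1.0695761096546763)]) (array([550.23603143, -74.21259868, 185.72342683]), [np.float64(2.062555565418655), np.float64(1.015141570106937), np.float64(1.1545234281926486)]) [556.98415283 -30.35750312 188.15108536]
[563.   14.7 189. ] [547.9 -71.8 189. ]
```

The wrist view shows the bar spanning px (220,218) to (346,220), parallel to the jaws. Its centre is (557,-30,188.5), almost directly under the tool. I'll descend to just above the bar.

Request:
jog_arm --series '[{"dx": 0.001, "dy": 0, "dz": -0.02, "rx": 0, "ry": 0, "rz": 0, "gripper": 0}, {"dx": 0, "dy": 0, "dz": -0.025, "rx": 0, "ry": 0, "rz": 0, "gripper": 0}, {"dx": 0, "dy": 0, "dz": -0.015, "rx": 0, "ry": 0, "rz": 0, "gripper": 0}, {"dx": 0, "dy": 0, "dz": -0.006, "rx": 0, "ry": 0, "rz": 0, "gripper": 0}, {"dx": 0, "dy": 0, "dz": 0, "rx": 0, "ry": 0, "rz": 0, "gripper": 0}, {"dx": 0, "dy": 0, "dz": 0, "rx": 0, "ry": 0, "rz": 0, "gripper": 0}]'

```text
t: 9.9
eef_pos: [556.9, -31.0, 215.5]
tcp_rot: [-1.572, -0.0, 1.414]
ft_force: [-0.6, 0.2, -0.9]
opening: 0.007
```

Run:
```python
from h import *
import cv2
s=env.state();im=env.read_camera("wrist");cv2.imwrite("pics/w7.png",im[:,:,::-1]);print(s["eef_pos"],s["ft_force"])
im=env.read_camera("scene");cv2.imwrite("pics/s7.png",cv2.convertScaleAbs(cv2.resize(im[100:240,180:320,::-1],None,fx=4,fy=4),alpha=1.4))
```

```text
[556.92457402 -31.03995451 215.4809151 ] [-0.56722531  0.23976337 -0.85003852]
```

View pics/w7.png

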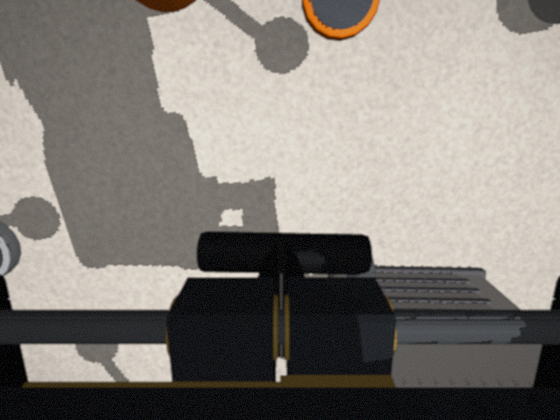

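View pics/s7.png

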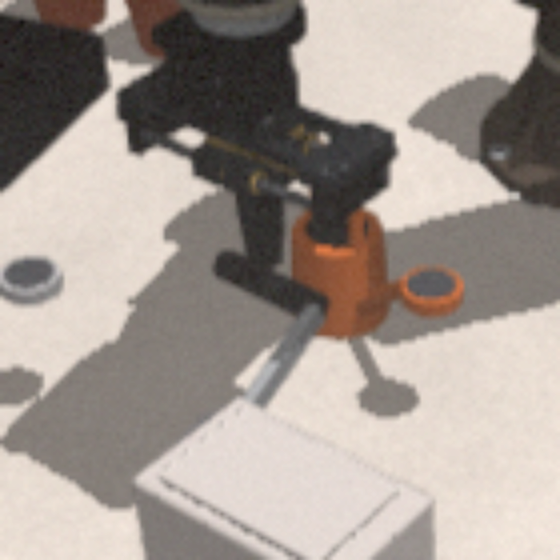

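Run:
```python
from h import *
s=env.state();c=env.camera_info("wrist");M=np.array(c["mount"]);K=np.array(c["camera_matrix"]);R=Ro.from_euler("xyz",s["tcp_rot"]).as_matrix()
for X in((557,-31,188.5),(557,-31,204.5),(547,-31,204.5),(557,-31,199.5)):
    p=M[:3,:3].T@(R.T@(np.array(X)-s["eef_pos"])-M[:3,3]);q=K@p;print(X,q[:2]/q[2])
```

```text
(557, -31, 188.5) [280.24980999 255.20031325]
(557, -31, 204.5) [280.20468605 268.04793209]
(547, -31, 204.5) [276.9996641  249.35760255]
(557, -31, 199.5) [280.21957507 263.80875424]
```

Request:
jog_arm --series '[{"dx": -0.001, "dy": 0, "dz": -0.005, "rx": 0, "ry": 0, "rz": 0, "gripper": 0}, {"dx": -0.003, "dy": 0.0004, "dz": -0.0063, "rx": 0, "ry": 0, "rz": 0, "gripper": 0}, {"dx": -0.0027, "dy": 0.0004, "dz": -0.0064, "rx": 0, "ry": 0, "rz": 0, "gripper": 0}, {"dx": 0, "dy": 0, "dz": 0, "rx": 0, "ry": 0, "rz": 0, "gripper": 0}]'

```text
t: 10.4
eef_pos: [549.2, -29.5, 197.3]
tcp_rot: [-1.57, -0.0, 1.415]
ft_force: [-4.5, 0.9, 9.4]
opening: 0.008
```

Request:
jog_arm --series '[{"dx": -0.0023, "dy": 0.0004, "dz": -0.0066, "rx": 0, "ry": 0, "rz": 0, "gripper": 0}, {"dx": -0.0021, "dy": 0.0003, "dz": -0.0067, "rx": 0, "ry": 0, "rz": 0, "gripper": 0}, {"dx": -0.0016, "dy": 0.0003, "dz": -0.0068, "rx": 0, "ry": 0, "rz": 0, "gripper": 0}, {"dx": -0.0014, "dy": 0.0002, "dz": -0.0068, "rx": 0, "ry": 0, "rz": 0, "gripper": 0}, {"dx": 0, "dy": 0, "dz": 0, "rx": 0, "ry": 0, "rz": 0, "gripper": 0}, {"dx": 0, "dy": 0, "dz": 0, "rx": 0, "ry": 0, "rz": 0, "gripper": 0}]'

```text
t: 11.0
eef_pos: [541.4, -28.2, 170.5]
tcp_rot: [-1.569, -0.0, 1.415]
ft_force: [-7.6, 1.5, 8.6]
opening: 0.002
```

Run:
```python
from h import *
import cv2
s=env.state();im=env.read_camera("wrist");cv2.imwrite("pics/w8.png",im[:,:,::-1]);print(s["eef_pos"],s["ft_force"])
im=env.read_camera("scene");cv2.imwrite("pics/s8.png",cv2.convertScaleAbs(cv2.resize(im[100:240,180:320,::-1],None,fx=4,fy=4),alpha=1.4))
```

```text
[541.42941794 -28.23277027 170.46647704] [-7.63125431  1.52826561  8.64596184]
```

View pics/w8.png

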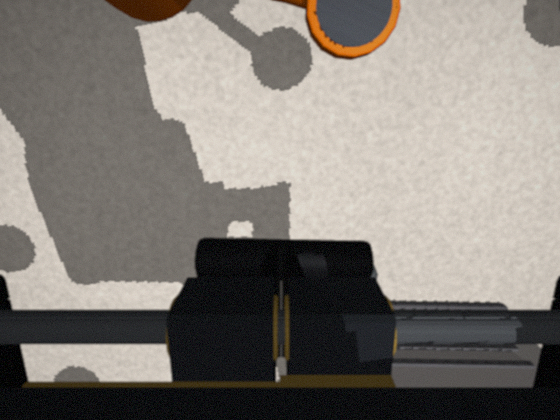

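View pics/s8.png

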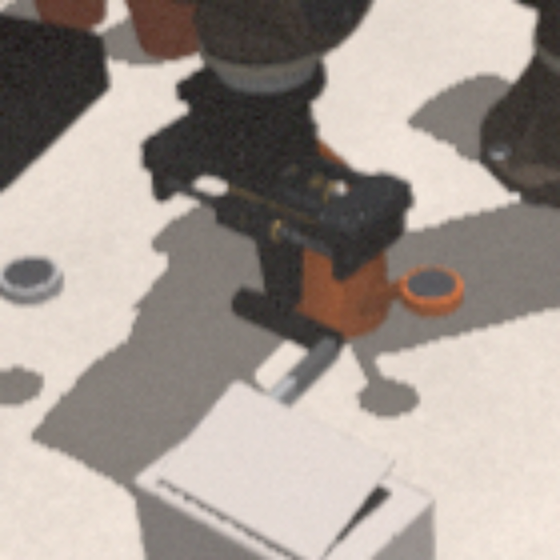

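```bash
python3 - <<'E'
from h import *
s=env.state();c=env.camera_info("wrist");M=np.array(c["mount"]);K=np.array(c["camera_matrix"]);R=Ro.from_euler("xyz",s["tcp_rot"]).as_matrix()
print(s["eef_pos"],s["ft_force"],s["t"])
def pj(X):
    p=M[:3,:3].T@(R.T@(np.array(X)-s["eef_pos"])-M[:3,3]);q=K@p;return q[:2]/q[2]
for x in (535,539,541,543,545,549):
    b=np.array([x,-28,148.5]); print(x,pj(b),[min(pj(b+11*np.array([np.cos(a),0,np.sin(a)]))[1] for a in np.linspace(0,6.28,60))],[max(pj(b+11*np.array([np.cos(a),0,np.sin(a)]))[1] for a in np.linspace(0,6.28,60))])
E
python3 -c "
import cv2
a=cv2.imread('pics/w8.png')[220:300,170:400];cv2.imwrite('pics/w8z.png',cv2.convertScaleAbs(cv2.resize(a,None,fx=3.4,fy=3.4),alpha=3,beta=10))"
```

```text
[541.43973458 -28.23083879 170.58531332] [-6.83217042  0.88709479  9.30829781] 11.1
535 [279.10118688 247.52155857] [np.float64(226.4026704460623)] [np.float64(268.9201204089349)]
539 [280.3015269  254.64152702] [np.float64(233.60221159296472)] [np.float64(275.9799403456942)]
541 [280.89666559 258.17166735] [np.float64(237.17196599622437)] [np.float64(279.4800065470022)]
543 [281.48848746 261.68213352] [np.float64(240.72193147873227)] [np.float64(282.9604005536116)]
545 [282.07702016 265.17308954] [np.float64(244.25227213537573)] [np.float64(286.4373613190558)]
549 [283.24432711 272.09711815] [np.float64(251.2547263290408)] [np.float64(293.3416901051534)]
```

View pics/w8z.png

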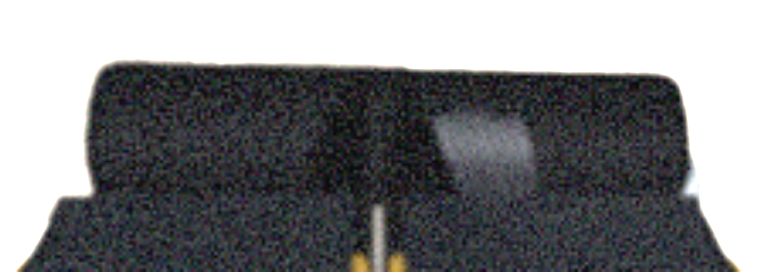

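The bar's edge puts its centre at x≈542.4, and the tips are at 541.4, so contact is still on the crest. The sideways force is rolling friction. I'll continue along the arc.

Request:
jog_arm --series '[{"dx": -0.0008, "dy": 0.0002, "dz": -0.007, "rx": 0, "ry": 0, "rz": 0, "gripper": 0}, {"dx": -0.0004, "dy": 0.0001, "dz": -0.007, "rx": 0, "ry": 0, "rz": 0, "gripper": 0}, {"dx": 0, "dy": 0, "dz": -0.007, "rx": 0, "ry": 0, "rz": 0, "gripper": 0}, {"dx": 0, "dy": 0, "dz": -0.007, "rx": 0, "ry": 0, "rz": 0, "gripper": 0}, {"dx": 0.0004, "dy": -0.0001, "dz": -0.007, "rx": 0, "ry": 0, "rz": 0, "gripper": 0}, {"dx": 0.0006, "dy": -0.0001, "dz": -0.007, "rx": 0, "ry": 0, "rz": 0, "gripper": 0}, {"dx": 0, "dy": 0, "dz": 0, "rx": 0, "ry": 0, "rz": 0, "gripper": 0}]'

```text
t: 11.8
eef_pos: [541.2, -28.2, 127.8]
tcp_rot: [-1.568, -0.0, 1.415]
ft_force: [-7.0, 0.2, 8.7]
opening: 0.006
```

Request:
jog_arm --series '[{"dx": 0.001, "dy": -0.0002, "dz": -0.0069, "rx": 0, "ry": 0, "rz": 0, "gripper": 0}, {"dx": 0.0014, "dy": -0.0002, "dz": -0.0069, "rx": 0, "ry": 0, "rz": 0, "gripper": 0}, {"dx": 0.0018, "dy": -0.0003, "dz": -0.0067, "rx": 0, "ry": 0, "rz": 0, "gripper": 0}, {"dx": 0.002, "dy": -0.0003, "dz": -0.0067, "rx": 0, "ry": 0, "rz": 0, "gripper": 0}, {"dx": 0, "dy": 0, "dz": 0, "rx": 0, "ry": 0, "rz": 0, "gripper": 0}]'

```text
t: 12.3
eef_pos: [547.6, -29.3, 100.6]
tcp_rot: [-1.569, -0.0, 1.415]
ft_force: [-5.5, 1.2, 6.0]
opening: 0.007
```

Run:
```python
from h import *
import cv2
s=env.state();im=env.read_camera("wrist");cv2.imwrite("pics/w9.png",cv2.convertScaleAbs(im[:,:,::-1],alpha=1.5));print(s["eef_pos"],s["ft_force"])
im=env.read_camera("scene");cv2.imwrite("pics/s9.png",cv2.convertScaleAbs(cv2.resize(im[100:240,180:320,::-1],None,fx=4,fy=4),alpha=1.4))
```

```text
[547.62974197 -29.27084274 100.60228701] [-5.49064951  1.18806959  6.01214157]
```

View pics/w9.png

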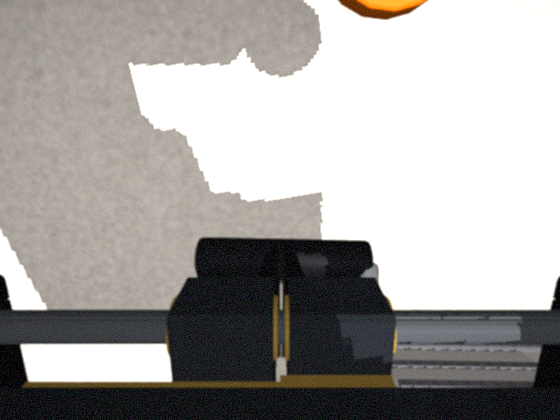

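View pics/s9.png

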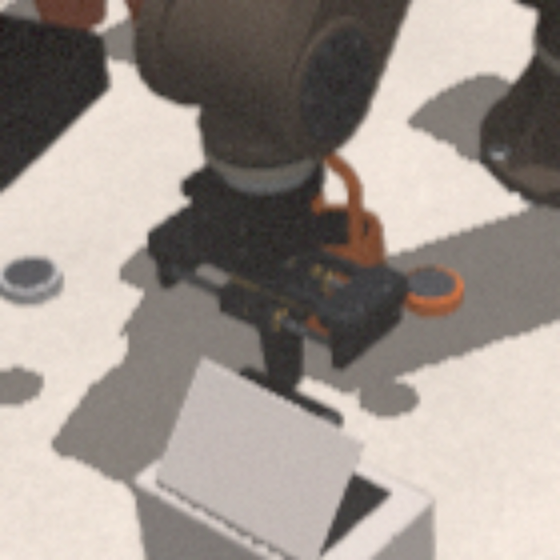

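Request:
jog_arm --series '[{"dx": 0.0022, "dy": -0.0003, "dz": -0.0055, "rx": 0, "ry": 0, "rz": 0, "gripper": 0}, {"dx": 0.0022, "dy": -0.0003, "dz": -0.0055, "rx": 0, "ry": 0, "rz": 0, "gripper": 0}, {"dx": 0.0008, "dy": -0.0001, "dz": -0.002, "rx": 0, "ry": 0, "rz": 0, "gripper": 0}, {"dx": 0, "dy": 0, "dz": 0, "rx": 0, "ry": 0, "rz": 0, "gripper": 0}, {"dx": 0, "dy": 0, "dz": 0, "rx": 0, "ry": 0, "rz": 0, "gripper": 0}]'

```text
t: 12.9
eef_pos: [552.7, -30.0, 88.4]
tcp_rot: [-1.569, 0.0, 1.415]
ft_force: [-6.2, -0.7, 9.1]
opening: 0.008
```

Run:
```python
from h import *
import cv2
s=env.state();im=env.read_camera("wrist");cv2.imwrite("pics/w10.png",cv2.convertScaleAbs(im[:,:,::-1],alpha=1.5));print(s["eef_pos"],s["ft_force"],s["tcp_rot"])
c=env.camera_info("wrist");M=np.array(c["mount"]);K=np.array(c["camera_matrix"]);R=Ro.from_euler("xyz",s["tcp_rot"]).as_matrix()
def pj(X):
    p=M[:3,:3].T@(R.T@(np.array(X)-s["eef_pos"])-M[:3,3]);q=K@p;return q[:2]/q[2]
zb=s["eef_pos"][2]-22
for x in (545,548,551,554,557):
    b=np.array([x,-30,zb]); print(x,min(pj(b+11*np.array([np.cos(a),0,np.sin(a)]))[1] for a in np.linspace(0,6.28,60)))
```

```text
[552.70761465 -30.02625483  88.41220094] [-6.17585832 -0.70388981  9.05085752] [-1.56899105e+00  8.07539767e-05  1.41527006e+00]
545 224.21187496957128
548 229.63992901232615
551 235.0226260225079
554 240.3605321424785
557 245.65420413158927
```

View pics/w10.png

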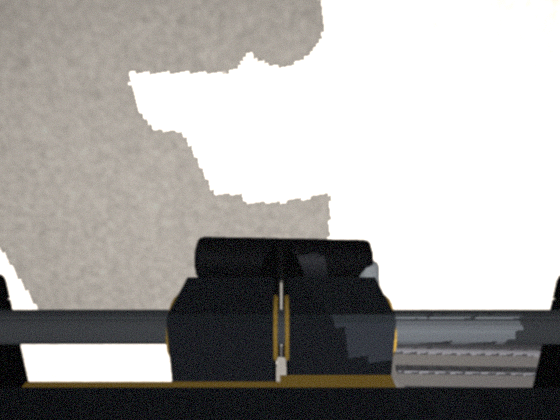

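Request:
jog_arm --series '[{"dx": 0.0005, "dy": 0, "dz": -0.0012, "rx": 0, "ry": 0, "rz": 0, "gripper": 0}, {"dx": 0, "dy": 0, "dz": 0, "rx": 0, "ry": 0, "rz": 0, "gripper": 0}]'

```text
t: 13.15
eef_pos: [553.1, -30.1, 87.2]
tcp_rot: [-1.569, 0.0, 1.415]
ft_force: [-6.6, -1.0, 9.9]
opening: 0.004
```

Request:
jog_arm --series '[{"dx": 0.0005, "dy": 0, "dz": -0.0012, "rx": 0, "ry": 0, "rz": 0, "gripper": 0}, {"dx": 0, "dy": 0, "dz": 0, "rx": 0, "ry": 0, "rz": 0, "gripper": 0}]'

```text
t: 13.35
eef_pos: [553.6, -30.1, 86.0]
tcp_rot: [-1.569, 0.0, 1.415]
ft_force: [-7.4, -1.2, 10.2]
opening: 0.006
```

Run:
```python
from h import *
import cv2
s=env.state();print(s["t"],s["eef_pos"],s["ft_force"],s["tcp_rot"])
im=env.read_camera("scene");cv2.imwrite("pics/s11.png",cv2.convertScaleAbs(cv2.resize(im[80:280,120:320,::-1],None,fx=3,fy=3),alpha=1.4))
im=env.read_camera("top");cv2.imwrite("pics/t11.png",im[:,:,::-1])
```

```text
13.35 [553.61505459 -30.13370145  86.03550022] [-7.43076119 -1.16420926 10.24084006] [-1.56884886e+00  2.57898198e-04  1.41537269e+00]
```

View pics/s11.png

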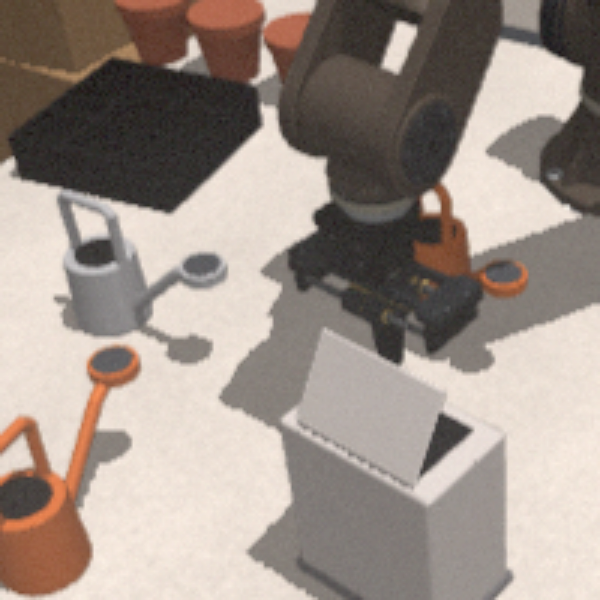

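View pics/t11.png

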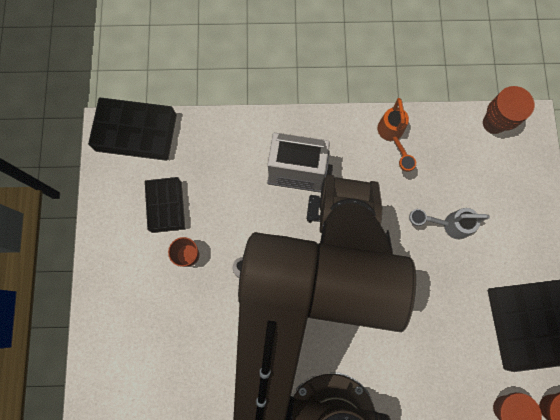

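The can is standing clear and the flap is open. The estimated angle is 0.92, with about 2 mm of uncertainty, so I'll probe gently for the hard stop to confirm it.

Request:
jog_arm --series '[{"dx": 0.0004, "dy": 0, "dz": -0.001, "rx": 0, "ry": 0, "rz": 0, "gripper": 0}, {"dx": 0, "dy": 0, "dz": 0, "rx": 0, "ry": 0, "rz": 0, "gripper": 0}]'

```text
t: 13.65
eef_pos: [554.0, -30.2, 85.1]
tcp_rot: [-1.569, 0.0, 1.415]
ft_force: [-7.2, -1.8, 9.7]
opening: 0.005
```

Request:
jog_arm --series '[{"dx": 0.0004, "dy": 0, "dz": -0.001, "rx": 0, "ry": 0, "rz": 0, "gripper": 0}, {"dx": 0, "dy": 0, "dz": 0, "rx": 0, "ry": 0, "rz": 0, "gripper": 0}]'

```text
t: 13.85
eef_pos: [554.4, -30.2, 84.1]
tcp_rot: [-1.569, 0.0, 1.415]
ft_force: [-7.8, -2.1, 9.8]
opening: 0.001
```

Request:
jog_arm --series '[{"dx": 0.0004, "dy": 0, "dz": -0.001, "rx": 0, "ry": 0, "rz": 0, "gripper": 0}, {"dx": 0, "dy": 0, "dz": 0, "rx": 0, "ry": 0, "rz": 0, "gripper": 0}]'

```text
t: 14.05
eef_pos: [554.8, -30.3, 83.1]
tcp_rot: [-1.569, 0.0, 1.415]
ft_force: [-7.7, -2.4, 10.8]
opening: 0.006
```

Request:
jog_arm --series '[{"dx": 0.0004, "dy": 0, "dz": -0.0007, "rx": 0, "ry": 0, "rz": 0, "gripper": 0}, {"dx": 0, "dy": 0, "dz": 0, "rx": 0, "ry": 0, "rz": 0, "gripper": 0}]'

```text
t: 14.25
eef_pos: [554.9, -30.3, 82.8]
tcp_rot: [-1.568, 0.001, 1.415]
ft_force: [-10.4, -3.4, 16.4]
opening: 0.0
```

The stop is at TCP z≈83.0, right where predicted for 0.95 rad. I'll back off about 2 mm so the lever sits at about 0.93, inside the third notch, and let it settle.

Request:
jog_arm --series '[{"dx": -0.0006, "dy": 0, "dz": 0.002, "rx": 0, "ry": 0, "rz": 0, "gripper": 0}, {"dx": 0, "dy": 0, "dz": 0, "rx": 0, "ry": 0, "rz": 0, "gripper": 0}, {"dx": 0, "dy": 0, "dz": 0, "rx": 0, "ry": 0, "rz": 0, "gripper": 0}, {"dx": 0, "dy": 0, "dz": 0, "rx": 0, "ry": 0, "rz": 0, "gripper": 0}, {"dx": 0, "dy": 0, "dz": 0, "rx": 0, "ry": 0, "rz": 0, "gripper": 0}]'

```text
t: 14.75
eef_pos: [554.6, -30.2, 84.5]
tcp_rot: [-1.569, 0.0, 1.415]
ft_force: [-7.4, -0.9, 10.7]
opening: 0.009
```

Run:
```python
from h import *
import cv2
s=env.state();print(s["t"],s["eef_pos"],s["ft_force"])
im=env.read_camera("wrist");cv2.imwrite("pics/w12.png",cv2.convertScaleAbs(im[:,:,::-1],alpha=1.5))
```

```text
14.75 [554.55970339 -30.20668657  84.51419088] [-7.35095309 -0.89889973 10.67276851]
```

View pics/w12.png

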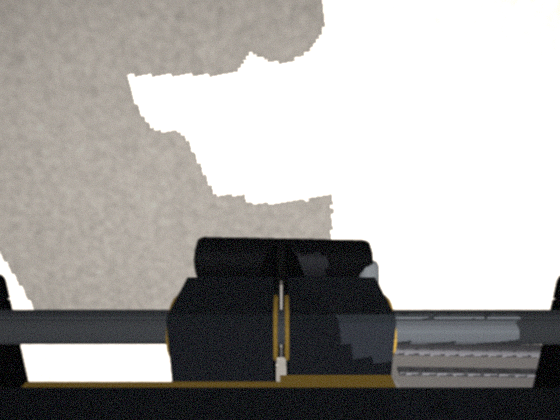

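The bar's upper edge is at row ~239 and still squarely under the tips. The hold is steady at about 11 N up and 7 N sideways, so I'm handing in.

```bash
python3 -c "
from cell import env
print(env.job_done()); s=env.state();print(s['t'],s['eef_pos'],s['ft_force'])"
```

```text
the job is handed in; nothing more can be done
None
the job is handed in; nothing more can be done
```

The job is handed in. The can is out and standing clear, and the fingers are holding the lever down in the third notch. The last clock reading was 14.75 s of the 51 s allowed.

- **Can:** I gripped the grey metal can by its top handle, lifted it about 9 mm and drew it 220 mm away from the lever. I set it down and let go of it. The scene and top pictures show it upright, about 150 mm clear of the grip bar. The lever was still at rest in the picture taken after the can came out.
- **Lever:** I pressed the bar down with closed fingertips, following its arc past the first two notches. A gentle probe found the hard stop with the tool at a height of about 83 mm, as predicted for 0.95 rad. I then backed off 1.7 mm, so the lever is held at an estimated 0.94 rad, past the third notch at 0.90.
- **Last checks:** The fingers felt a steady 10.7 N from the bar, and the wrist picture shows it squarely under the fingertips.
- **Bystanders:** The pot and the small cell tray look unmoved in the last top picture. The bottle was mostly hidden by the arm there; nothing went near it.
- **Disagreements:** My stereo readings of the handle's ends were unreliable, from 126 to 159 mm high. Their average agreed roughly with the stated 150 mm, so I used 150 mm. A sideways force of about 7 N appeared during the press. I took it for friction, since the pictures showed contact still on top of the bar.

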